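# Lay out the ledge for baking day

## Robot

A 6-joint arm with a two-finger parallel gripper is mounted at the origin on the work surface. World frame = base frame: x ahead of the robot, y to its left, z up, the work surface at z = 0. Lengths are in mm, angles in rad, forces in N, time in s.
With the tool pointing down it reaches from about 275 to 775 mm from the base axis. Payload 14.6 kg.
Tool frame: the origin (TCP) lies at the very end of the fingers, on their centre line; the grasp point (between the pads) lies r.grip_depth behind it (r.grip_depth is the distance from the TCP to the grasp point, in mm); z points along the fingers, x is the direction in which the jaws open and shut, and the axes are right-handed (so a half turn about z gives the same grasp; the last joint's range is limited). The gripper opens to 85 mm and grips with 20 to 120 N. Pads are 22 mm wide; open, the fingers measure 114 mm over their backs; the gripper's body (76 mm by 85 mm) begins 54 mm behind the grasp point. The pads swing forward as they close: fully open they stand 13 mm farther back than shut.
Start: joints at [-1.5, 0.263, -0.048, 1.259, 0, 1.415], TCP at [117.533, -511.678, 231.278] pointing down, gripper open.
Joint ranges: [-2.65, 2.65], [-0.89, 1.7], [-1.18, 1.37], [-2.13, 2.11], [-1.35, 1.29], [-3.14, 3.14]. Speed limits (rad/s): [1.89, 1.89, 2.57, 2.79, 3.14, 3.14].

## Interface

Orientations are given as a rotation vector (axis times angle).
In Python, from station import r gives the robot as it stands. The module is installed in compiled form; this text tells all that it offers.
- The arm moves only by the shell command python3 -m crank 'ROWS' [FORCE]. ROWS is JSON, a list of rows, each a list of 7 numbers: the shift along the tool's x, y, z each as a share of 30 cm, from -1 to 1, then the turn, a rotation vector about the tool's x, y, z each as a share of 360 degrees, from -1 to 1, then the opening, from 0 (shut) to 1 (fully open). In form: [[tx, ty, tz, ax, ay, az, gripper], ...]. A call has 1 to 8 rows; each row shifts and turns the commanded pose from where the row before left it, along the tool's axes as they then stand; what a row does not reach is not made up. A row lasts 1/10 s, in which the tool goes at most 50 mm and 8.59 degrees, less where a joint would pass 70% of its speed; a pose out of reach is approached as far as the arm can. A call with a number of a shift or a turn outside -1 to 1 is refused whole. A call with a gripper value outside its range is refused whole. The fingers move at their own pace and stop on an object; FORCE is the grip in N (left out, the last holds). Time passes only in rows, so rows that do not move let the fingers close. It gives the time, the measured TCP pose, the force and the opening at its end, in the units of the state.
- r.read_state(): the state, without advancing time (a new reading comes with each control period).
- r.grab_frame(name): name is "side" or "top" or "wrist"; returns (picture, depth): 480x640x3 uint8, red, green, blue; 480x640 float32, mm along the optical axis (not along the pixel's ray), 0 where there is no reading.
- r.camera_params(name): a dict with "camera_matrix" (3x3 intrinsics, pixels), "view" (4x4, takes a point from world to camera coordinates). Camera axes: x right, y down, z forward; pixel columns grow to the right and rows downward; lengths in mm; the calibration is good to about 2 mm. A picture is of the moment at which its call begins: read the wrist's pose just before it. camera_params takes no time and is no camera call; for the wrist camera it gives the pose at the moment of the call.
- r.hand_in(): hands the job in, once; it reports no verdict.
The state is a dict: "time": time; "joint_positions": joint angles; "joint_velocities": joint speeds; "joint_torque": joint torques, N m; "ee_pos": TCP position; "orientation": TCP orientation; "wrist_force": force on the tool from outside, world axes, zero at the start; "ft_torque": the same for the moment, N m; "width": finger opening in mm.
Only numpy, scipy, OpenCV 4.12 (cv2) and the standard library are available. Lean on these libraries where they do the work, as an engineer would, in place of code of your own. Each camera call takes 0.05 s, during which the arm holds its last target. There are 200 camera calls.

## Task

Lay out the ledge for baking: stand the empty glass canister upright in the middle of the green pot holder and close it with its wooden lid. On the wooden spice board, stand the blue tin on the left-hand ring, the amber jar on the right-hand ring and the red shaker on the ring between them, each upright and centred on its ring (left and right as the robot sees them from its base, looking ahead). Leave the sieve, the mug and the jam jar where they stand.

Things in the scene. Friction and masses are not known exactly. Their poses are not given: they have to be found in the camera images.
- canister_mid (a point): Empty clear-glass canister with a thin orange ring round its rim and an orange band round its foot: an open-topped round tube 58 mm across (62 mm over the ring) and 74 mm high, wall 3 mm; stands upright, mouth up, the same from all sides. This point is its centre, half-way up (37 mm above its underside).
- lid_mid (a point): Canister's wooden lid, 45 mm high, starts knob up: dark rubber plug 42 mm across, 7 mm high; on it a wooden disc 62 mm across, 8 mm thick; on top a round upright knob 24 mm across, 30 mm high. This point: on its axis, 22.5 mm above the plug's underside, 22.5 mm below the knob's top. The plug fits loosely in the canister's 52 mm mouth; disc on the rim, this point is 52.5 mm above canister_mid.
- tin_mid (a point): Blue tin with a yellow stripe and a blue cap in a steel rim, a closed upright round cylinder 50 mm across (cap 51 mm) and 66 mm high. This point is its centre, half-way up (33 mm above its underside).
- jar_mid (a point): Amber-brown jar with a white cap, a closed upright round cylinder 48 mm across (cap 49 mm) and 70 mm high. This point is its centre, half-way up (35 mm above its underside).
- shaker_mid (a point): Red shaker with a black band near its top and a red top with four black dots, a closed upright round cylinder 46 mm across and 76 mm high. This point is its centre, half-way up (38 mm above its underside).
- pot_holder: Round green silicone pot holder lying flat, stuck to the ledge, 140 mm across and 6 mm thick, with a small hanging loop at its edge. Its origin is the centre of its round, on the underside; z is up.
- board: Light wooden spice board, flat and fixed, 260 mm long (its y), 90 mm wide (its x), 12 mm thick, with three dark rings 62 mm across painted on top. Origin: centre of its underside; z up. Its y points to the robot's left within 0.2 rad; ring centres at x = 0 and y = +80 mm (left-hand ring), 0 (middle), -80 mm (right-hand ring).
- sieve: Steel kitchen sieve lying rim down, a dome 160 mm across and 70 mm high with a straight 120 mm handle towards its own -x, far to the robot's right. Not to be moved. Origin at the centre of its underside.
- mug: Blue mug, 80 mm across, 95 mm high, handle at its own +y, far to the robot's left. Not to be moved. Origin at the centre of its underside.
- jam: Dark red jam jar with a brass-coloured cap, 66 mm across and 100 mm high, at the robot's right. Not to be moved. Origin at the centre of its underside.
Not all that is in view belongs to the job. What is shaped like the part that bears lid_mid but pink is not meant. What is shaped like the part that bears canister_mid but purple or turquoise is not meant.

How it is judged:
By the outcome, as a careful person would: the job done as asked, in the order asked, and still so for the second after the job is handed in, with the robot touching nothing.
It also fails if it takes over 115 s, if anything falls off the work surface, if the arm or the gripper's body presses on something with over 40 N, if the wrist force passes 120 N, or if a joint passes its speed limit or range.

## Working session

There is one attempt and no reset: what is moved stays moved. The work goes in short steps, Python scripts to look and compute and a shell command to move; the robot and the scene stay as the last step left them, time stands still between calls to the robot, and variables do not carry over. Pictures are saved under pics/ and viewed, about 12 in all and at most 16, crops included, and the job is handed in when it is done.

```bash
mkdir -p pics
cat > h.py <<'E'
import numpy as np, cv2
from station import r
from scipy.spatial.transform import Rotation as R
def snap(n,f):
    p,d=r.grab_frame(n); c=r.camera_params(n)
    cv2.imwrite(f'pics/{f}.png',p[:,:,::-1]); np.savez(f'pics/{f}.npz',p=p,d=d,K=c['camera_matrix'],V=c['view']); return p,d
def load(f): return np.load(f'pics/{f}.npz')
def world(f):
    z=load(f); d=z['d']; K=z['K']; V=z['V']
    v,u=np.mgrid[:480,:640]; P=np.stack([(u-K[0,2])/K[0,0]*d,(v-K[1,2])/K[1,1]*d,d],-1)
    return (P-V[:3,3])@V[:3,:3]
def onplane(f,u,v,zh):
    z=load(f);K=np.array(z['K']);V=z['V'];c=-V[:3,:3].T@V[:3,3]
    w=V[:3,:3].T@np.linalg.inv(K)@[u,v,1]; return c+w*(zh-c[2])/w[2]
E
python3 - <<'E'
from h import *
snap('top','t0');snap('side','s0')
s=r.read_state();print({k:np.round(v,3) for k,v in s.items()}, r.grip_depth)
for n in('top','side'):print(r.camera_params(n))
E
```

```text
{'time': np.float64(0.1), 'joint_positions': array([-1.5  ,  0.263, -0.049,  1.259,  0.   ,  1.416]), 'joint_velocities': array([-0.001, -0.001,  0.002, -0.   , -0.002,  0.   ]), 'joint_torque': array([ 5.0000e-03, -6.3857e+01,  3.8507e+01,  1.0000e-02, -0.0000e+00,
       -0.0000e+00]), 'ee_pos': array([ 117.527, -511.409,  230.888]), 'orientation': array([-2.457e+00,  1.957e+00,  1.000e-03]), 'wrist_force': array([ 0.569, -0.879,  0.328]), 'ft_torque': array([ 0.049, -0.024,  0.055]), 'width': np.float64(85.254)} 18.700000000000003
{'camera_matrix': array([[488.26985252,   0.        , 317.55591626],
       [  0.        , 488.26985252, 236.77655761],
       [  0.        ,   0.        ,   1.        ]]), 'view': array([[-7.78977191e-03, -9.99904499e-01, -1.14154442e-02,
         9.46937573e+00],
       [-9.97262247e-01,  8.60765549e-03, -7.34433107e-02,
         4.97633041e+02],
       [ 7.35345570e-02,  1.08120849e-02, -9.97234059e-01,
         1.48775344e+03],
       [ 0.00000000e+00,  0.00000000e+00,  0.00000000e+00,
         1.00000000e+00]])}
{'camera_matrix': array([[569.25993516,   0.        , 320.10145334],
       [  0.        , 569.25993516, 251.14137007],
       [  0.        ,   0.        ,   1.        ]]), 'view': array([[ 9.72438150e-01, -2.32989949e-01, -8.92910454e-03,
        -4.72380430e+02],
       [-1.33204529e-01, -5.23713911e-01, -8.41415648e-01,
         1.32149277e+02],
       [ 1.91365092e-01,  8.19414073e-01, -5.40314703e-01,
         1.43694136e+03],
       [ 0.00000000e+00,  0.00000000e+00,  0.00000000e+00,
         1.00000000e+00]])}
```

View pics/t0.png

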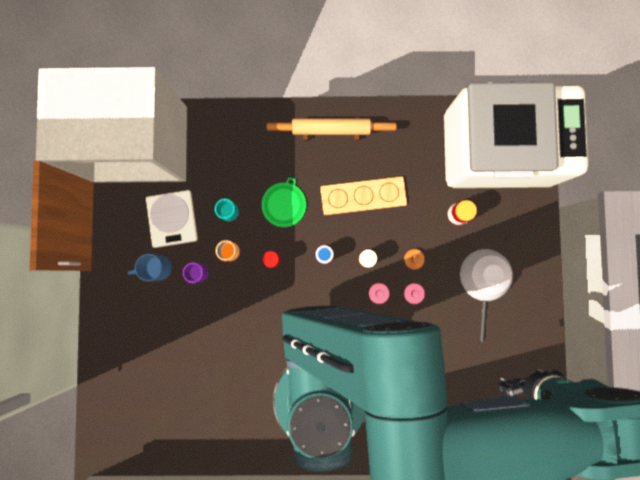

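View pics/s0.png

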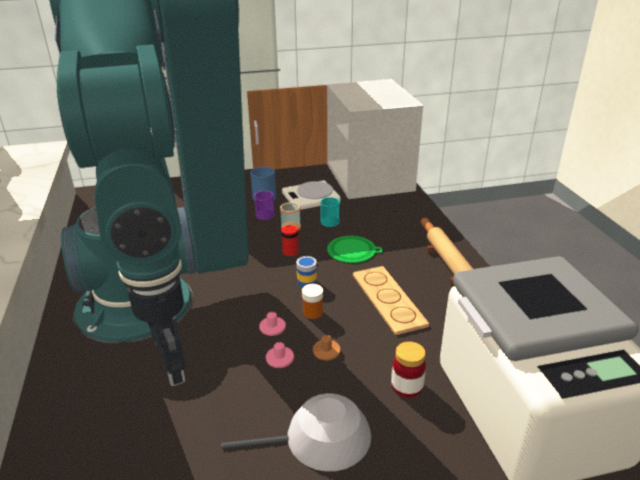

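The top view shows the canister at (227,251), shaker at (270,259), tin at (324,254), jar at (368,258) and brown lid at (414,259). The pot holder is at (284,204) and the board at (364,195).

Run:
```python
from h import *
p=cv2.imread('pics/t0.png')[170:290,205:435]
cv2.imwrite('pics/t0c.png',cv2.resize(p,None,fx=3.4,fy=3.4,interpolation=cv2.INTER_CUBIC))
W=world('t0')
for n,u,v,z0,z1,rad in [('can',227,251,60,90,14),('shaker',270,259,66,90,12),('tin',324,254,56,80,12),('jar',368,258,60,80,12),('lid',414,259,9,60,14),('pot',284,204,3,12,28),('board',364,195,8,20,48)]:
    vv,uu=np.mgrid[:480,:640]; m=(np.hypot(uu-u,vv-v)<rad)&(W[...,2]>z0)&(W[...,2]<z1)
    c,_=cv2.minEnclosingCircle(W[m][:,:2].astype(np.float32)); rect=cv2.minAreaRect(W[m][:,:2].astype(np.float32))
    print(n,m.sum(),W[m].mean(0).round(1),np.round(c,1),_,np.median(W[m][:,2]).round(1),rect)
```

```text
can 120 [457.2 279.6  72.5] [457.5 279.4] 30.798189163208008 72.7 ((456.88385009765625, 278.6572265625), (59.98069381713867, 58.1038703918457), 0.8479010462760925)
shaker 198 [430.1 145.2  76.2] [430.4 145.3] 23.44268798828125 76.2 ((430.38946533203125, 144.89590454101562), (44.83723831176758, 44.398841857910156), 1.3094311952590942)
tin 229 [443.5 -13.9  66.7] [443.7 -13.9] 25.18055534362793 66.6 ((442.66094970703125, -13.921607971191406), (47.786346435546875, 48.044464111328125), 89.1045150756836)
jar 215 [ 430.5 -143.    70.4] [ 430.2 -143.3] 24.49542236328125 70.3 ((429.6616516113281, -142.83726501464844), (45.19350814819336, 47.701080322265625), 88.19746398925781)
lid 311 [ 428.5 -288.8   20.1] [ 428.7 -290.3] 30.915943145751953 15.9 ((428.3205261230469, -289.2420654296875), (59.41782760620117, 58.601078033447266), 87.69632720947266)
pot 1457 [602.8 110.7   6.9] [602.8 109.8] 88.34314727783203 6.6 ((602.748779296875, 109.734375), (169.14010620117188, 170.9105682373047), 89.27391815185547)
board 2154 [ 627.7 -136.9   12.9] [ 624.7 -139.4] 146.6737823486328 12.7 ((624.076416015625, -134.4137725830078), (280.58441162109375, 247.3466339111328), 73.49240112304688)
```

View pics/t0c.png

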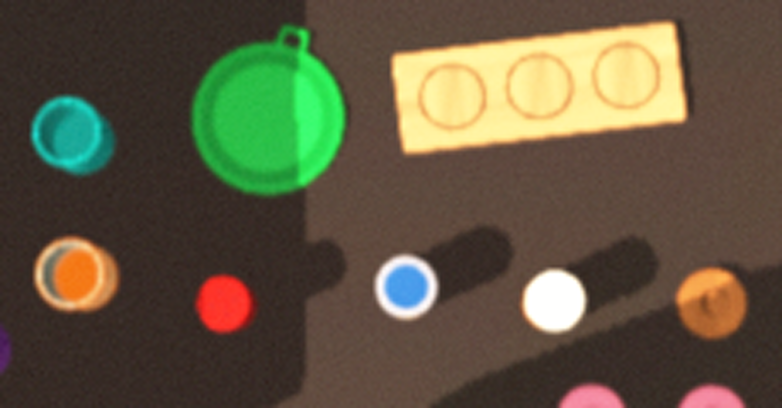

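The crop shows the pot holder round and the board with three rings, which I'll fit by colour. The objects are upright, and the depth heights match the given sizes.

Run:
```python
from h import *
z=load('t0');p=z['p'];W=world('t0')
hsv=cv2.cvtColor(p,cv2.COLOR_RGB2HSV);vv,uu=np.mgrid[:480,:640]
m=((hsv[...,0]>50)&(hsv[...,0]<75)&(hsv[...,1]>120)&(np.hypot(uu-284,vv-204)<32)).astype(np.uint8)
m=cv2.morphologyEx(m,cv2.MORPH_OPEN,cv2.getStructuringElement(2,(13,13)))
c,rr=cv2.minEnclosingCircle(np.argwhere(m)[:,::-1].astype(np.float32));M=np.argwhere(m).mean(0)
print('pot',onplane('t0',*c,6),rr,onplane('t0',M[1],M[0],6))
m=((hsv[...,0]>8)&(hsv[...,0]<35)&(hsv[...,2]>110)&(hsv[...,1]>40)&(abs(uu-364)<55)&(abs(vv-195)<30)).astype(np.uint8)
m=cv2.morphologyEx(m,cv2.MORPH_CLOSE,np.ones((5,5)))
pts=np.argwhere(m)[:,::-1].astype(np.float32)
rc=cv2.minAreaRect(pts);M=pts.mean(0);print(rc,M)
b=np.array([onplane('t0',*q,12)[:2] for q in cv2.boxPoints(rc)]);print(b)
o=onplane('t0',*M,12);print('board',o)
for q in [(452,97),(540,86),(626,75)]: print('ring',onplane('t0',205+q[0]/3.4-.35,170+q[1]/3.4-.35,12))
```

```text
pot [601.74773746 111.44603651   6.        ] 22.94724464416504 [601.4097086  111.29159116   6.        ]
((363.01971435546875, 195.49765014648438), (31.49405288696289, 85.54627227783203), 83.1572265625) [362.92343 195.52745]
[[ 660.33707026    0.69461572]
 [ 689.86602071 -264.60620709]
 [ 591.47433205 -274.20018156]
 [ 562.04288085  -10.18217129]]
board [ 625.72396771 -136.81518448   12.        ]
ring [618.14868931 -57.88407369  12.        ]
ring [ 627.54012873 -138.55312339   12.        ]
ring [ 636.94705764 -217.37444359   12.        ]
```

Estimates in mm: canister (457,279), lid (428.5,-289.5), tin (443.6,-13.9), jar (430.3,-143), shaker (430.3,145.2), pot holder (601.5,111.3). The rings are L(618,-58), M(627,-138), R(636.5,-217.5). I'll turn the tool so its x lies along world +x.

```bash
python3 -m crank '[[0,0,0,0,0,-0.0238,1],[0,0,0,0,0,-0.0238,1],[0,0,0,0,0,-0.0238,1],[0,0,0,0,0,-0.0238,1],[0,0,0,0,0,-0.0238,1],[0,0,0,0,0,-0.0238,1],[0,0,0,0,0,-0.0238,1],[0,0,0,0,0,-0.0238,1]]' 40
python3 -m crank '[[0,0,0,0,0,-0.0238,1],[0,0,0,0,0,-0.0002,1]]'
cat > st.py <<'E'
from h import *
import sys
s=r.read_state();m=R.from_rotvec(s['orientation']).as_matrix()
print('t',round(float(s['time']),1),'p',np.round(s['ee_pos'],1),'x',m[:,0].round(3),'z',m[:,2].round(3),'F',np.round(s['wrist_force'],1),'w',round(float(s['width']),1),'q',np.round(s['joint_positions'],2))
if len(sys.argv)>1:
    t=np.array([float(a) for a in sys.argv[1:4]]); print('shares',(m.T@(t-s['ee_pos'])/300).round(4))
E
python3 st.py 400 -300 231
```

```text
time: 0.9
ee_pos: [117.5, -511.5, 231.0]
orientation: [-3.133, 0.224, 0.0]
wrist_force: [-0.5, 0.1, -0.3]
width: 85.4
time: 1.1
ee_pos: [117.5, -511.5, 231.0]
orientation: [-3.141, -0.007, 0.0]
wrist_force: [-0.4, 0.6, -0.5]
width: 85.6
t 1.1 p [ 117.5 -511.5  231. ] x [ 1.     0.005 -0.   ] z [-0.     0.001 -1.   ] F [-0.4  0.6 -0.5] w 85.6 q [-1.5   0.26 -0.05  1.26 -0.    0.07]
shares [ 9.449e-01 -7.006e-01  5.000e-04]
```

```bash
python3 -m crank '[[0.118,-0.0876,0,0,0,0,1],[0.118,-0.0876,0,0,0,0,1],[0.118,-0.0876,0,0,0,0,1],[0.118,-0.0876,0,0,0,0,1],[0.118,-0.0876,0,0,0,0,1],[0.118,-0.0876,0,0,0,0,1],[0.118,-0.0876,0,0,0,0,1],[0.118,-0.0876,0,0,0,0,1]]' >/dev/null
python3 -m crank '[[0,-0.15,0,0,0,0,1],[0,-0.15,0,0,0,0,1],[0,-0.15,0,0,0,0,1],[0,-0.15,0,0,0,0,1],[0,-0.15,0,0,0,0,1],[0,-0.15,0,0,0,0,1],[0,-0.15,0,0,0,0,1],[0,-0.15,0,0,0,0,1]]' >/dev/null; python3 st.py 457.3 279.4 180
```

```text
t 2.7 p [399.1  60.9 231.4] x [ 1.    -0.003  0.   ] z [ 0. -0. -1.] F [ 1.4 -0.5  0.6] w 85.7 q [-0.05  0.05 -0.31  1.21 -0.    1.52]
shares [ 0.1916 -0.7289  0.1714]
```

```bash
python3 -m crank '[[0.032,-0.1215,0.0285,0,0,0,1],[0.032,-0.1215,0.0285,0,0,0,1],[0.032,-0.1215,0.0285,0,0,0,1],[0.032,-0.1215,0.0285,0,0,0,1],[0.032,-0.1215,0.0285,0,0,0,1],[0.032,-0.1215,0.0285,0,0,0,1],[0,0,0,0,0,0,1]]' >/dev/null; python3 st.py 457.3 279.4 21; python3 -c "
from h import *
print(np.linalg.inv(r.camera_params('wrist')['view']).round(2)); snap('wrist','w1')"
```

```text
t 3.4 p [456.8 281.1 178.3] x [ 1.    -0.    -0.002] z [-0.002 -0.    -1.   ] F [-1.  -0.7 -0.1] w 85.1 q [ 0.4   0.3  -0.13  1.13  0.    1.97]
shares [0.0025 0.0056 0.5243]
[[ 1.0000e+00  0.0000e+00 -0.0000e+00  4.5612e+02]
 [ 0.0000e+00 -9.6000e-01 -2.9000e-01  3.5530e+02]
 [-0.0000e+00  2.9000e-01 -9.6000e-01  3.1934e+02]
 [ 0.0000e+00  0.0000e+00  0.0000e+00  1.0000e+00]]
```

View pics/w1.png

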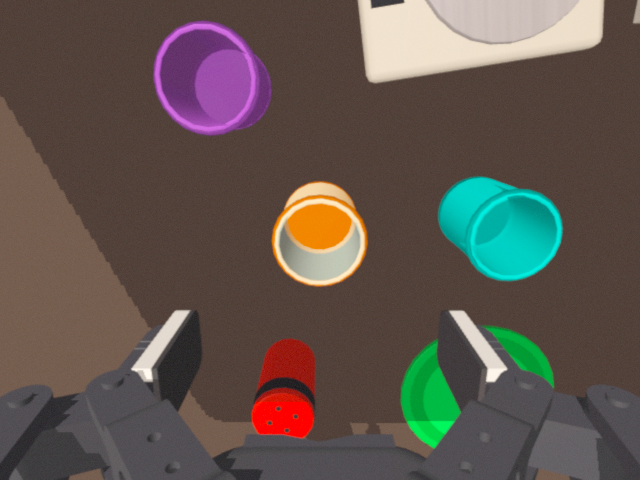

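The wrist view shows the canister rim centred at about (320,240), under the gripper's x. The red shaker is lower left, with cups to the sides clear of the fingers. I'll locate the rim exactly.

```bash
cat >> h.py <<'E'
def top(f,x,y,zt,rad,tol=5):
    W=world(f); m=(np.hypot(W[...,0]-x,W[...,1]-y)<rad)&(abs(W[...,2]-zt)<tol)
    c,q=cv2.minEnclosingCircle(W[m][:,:2].astype(np.float32)); return m.sum(),W[m].mean(0).round(1),np.round(c,1),round(q,1)
E
python3 -c "
from h import *
print(top('w1',457,279,74,45,4)); print(top('w1',430,145,76,40,4)); print(top('w1',601,111,6,75,2))"
```

```text
(np.int64(1905), array([455. , 279.3,  72.2]), array([454.9, 277.2]), 30.8)
(np.int64(2344), array([428.6, 147.3,  75.1]), array([428.4, 144.4]), 23.3)
(np.int64(4971), array([578. , 118.9,   5.5]), array([599.3, 110.6]), 69.8)
```

```bash
python3 -m crank '[[0,0.0075,0.13,0,0,0,1],[0,0,0.13,0,0,0,1],[0,0,0.11,0,0,0,1],[0,0,0.08,0,0,0,1],[0,0,0.05,0,0,0,1],[0,0,0.023,0,0,0,1],[0,0,0,0,0,0,0.7],[0,0,0,0,0,0,0]]' 40; python3 -m crank '[[0,0,0,0,0,0,0],[0,0,0,0,0,0,0],[0,0,0,0,0,0,0],[0,0,0,0,0,0,0]]'; python3 st.py
```

```text
time: 4.25
ee_pos: [457.1, 275.6, 23.9]
orientation: [-3.141, -0.001, -0.001]
wrist_force: [-4.7, -0.7, 6.9]
width: 59.2
time: 4.65
ee_pos: [457.0, 275.6, 24.2]
orientation: [-3.141, -0.002, -0.002]
wrist_force: [-2.0, -2.4, 7.0]
width: 58.1
t 4.7 p [457.  275.6  24.2] x [1.    0.001 0.001] z [ 0.001  0.    -1.   ] F [-2.  -2.4  7. ] w 58.1 q [ 0.39  0.43 -0.41  0.74 -0.    1.96]
```

```bash
python3 -m crank '[[0,0,-0.03,0,0,0,0],[0,0,-0.08,0,0,0,0],[0,0,-0.12,0,0,0,0],[0,0,-0.1,0,0,0,0],[0,0,0,0,0,0,0],[0,0,0,0,0,0,0]]'; python3 -c "
from h import *
snap('wrist','w2'); W=world('w2'); print(top('w2',457,278,173,40,12))"; python3 st.py 600.5 111 120
```

```text
time: 5.25
ee_pos: [456.9, 275.9, 122.8]
orientation: [-3.141, -0.003, -0.002]
wrist_force: [-0.8, 0.0, -3.4]
width: 57.9
(np.int64(13371), array([457.2, 289.5, 169.9]), array([457.2, 279.2]), 40.0)
t 5.3 p [456.4 275.7 121.9] x [ 1.     0.002 -0.   ] z [-0.  0. -1.] F [ 0.3 -0.2 -2.5] w 58.1 q [ 0.39  0.33 -0.25  0.99  0.    1.96]
shares [0.4792 0.5499 0.0061]
```

View pics/w2.png

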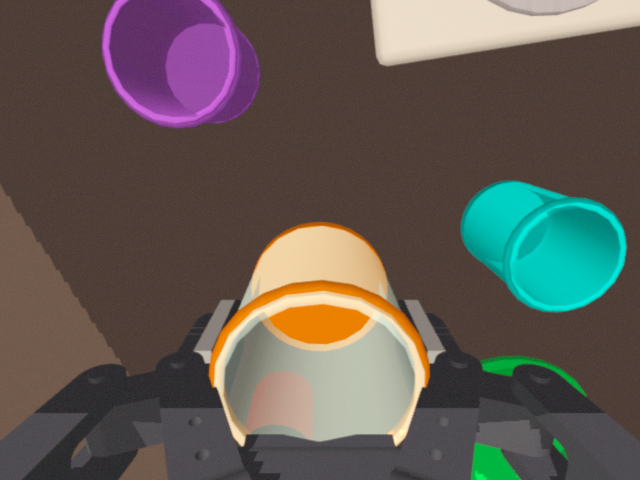

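```bash
python3 -c "
from h import *
print(onplane('w2',320,283,172),onplane('w2',320,283,170))"; python3 -m crank '[[0.06,0.0688,0,0,0,0,0],[0.08,0.0917,0,0,0,0,0],[0.08,0.0917,0,0,0,0,0],[0.08,0.0917,0,0,0,0,0],[0.08,0.0917,0,0,0,0,0],[0.06,0.0688,0,0,0,0,0],[0.0425,0.0482,0,0,0,0,0],[0,0,0,0,0,0,0]]'
```

```text
[455.59762093 311.49236019 172.        ] [455.60268622 310.64855165 170.        ]
time: 6.1
ee_pos: [602.6, 108.6, 120.9]
orientation: [3.141, 0.0, -0.002]
wrist_force: [0.2, -0.4, -2.5]
width: 58.0
```

```bash
python3 -m crank '[[0,0,0.06,0,0,0,0],[0,0,0.09,0,0,0,0],[0,0,0.08,0,0,0,0],[0,0,0.04,0,0,0,0],[0,0,0.02,0,0,0,0],[0,0,0.006,0,0,0,0],[0,0,0,0,0,0,0],[0,0,0,0,0,0,0]]';python3 st.py 601.5 108 30
```

```text
time: 6.9
ee_pos: [602.3, 110.3, 34.2]
orientation: [-3.141, -0.003, -0.002]
wrist_force: [-0.4, 0.3, -3.0]
width: 58.1
t 6.9 p [602.3 110.3  34.2] x [1.    0.002 0.001] z [ 0.001  0.    -1.   ] F [-0.4  0.3 -3. ] w 58.1 q [ 0.05  0.53 -0.18  0.86  0.    1.62]
shares [-0.0027  0.0077  0.014 ]
```

```bash
python3 -m crank '[[-0.0025,0.0075,0.008,0,0,0,0],[0,0,0.003,0,0,0,0],[0,0,0.002,0,0,0,0],[0,0,0,0,0,0,0]]';python3 st.py 601.5 108 30
```

```text
time: 7.3
ee_pos: [601.1, 107.7, 30.3]
orientation: [3.141, 0.003, 0.001]
wrist_force: [-4.3, -2.3, 9.6]
width: 57.9
t 7.3 p [601.1 107.7  30.3] x [1.    0.002 0.001] z [ 0.001 -0.    -1.   ] F [-4.3 -2.3  9.6] w 57.9 q [ 0.04  0.53 -0.19  0.85 -0.    1.61]
shares [ 0.0012 -0.001   0.0009]
```

Contact made; release and rise.

```bash
python3 -m crank '[[0,0,0,0,0,0,0.75],[0,0,0,0,0,0,1],[0,0,0,0,0,0,1],[0,0,-0.05,0,0,0,1],[0,0,-0.1,0,0,0,1],[0,0,-0.15,0,0,0,1],[0,0,-0.15,0,0,0,1],[0,0,-0.1,0,0,0,1]]';python3 -m crank '[[0,0,0,0,0,0,1],[0,0,0,0,0,0,1]]'; python3 -c "
from h import *
snap('wrist','w3'); print(top('w3',600,111,80,45,5)); print(top('w3',430,145,76,40,4)); print(top('w3',601,111,6,75,2))"; python3 st.py 428.7 -289.5 230
```

```text
time: 8.1
ee_pos: [601.5, 108.1, 197.6]
orientation: [-3.141, -0.003, -0.004]
wrist_force: [0.8, -0.2, 0.0]
width: 85.7
time: 8.3
ee_pos: [601.2, 108.0, 194.5]
orientation: [-3.142, -0.003, -0.001]
wrist_force: [0.0, -0.3, -0.9]
width: 85.7
(np.int64(1625), array([598.9, 112.4,  76.9]), array([599. , 111.1]), 30.7)
(np.int64(3880), array([428.6, 145.3,  73.9]), array([428.1, 144.6]), 23.2)
(np.int64(6553), array([595.4, 124.4,   4.6]), array([603.3, 110. ]), 72.5)
t 8.3 p [600.8 108.  193.6] x [ 1.     0.002 -0.001] z [-0.001 -0.    -1.   ] F [-0.4  0.2 -1.1] w 85.2 q [0.04 0.42 0.1  1.24 0.   1.61]
shares [-0.5764  1.3238 -0.1209]
```

View pics/w3.png

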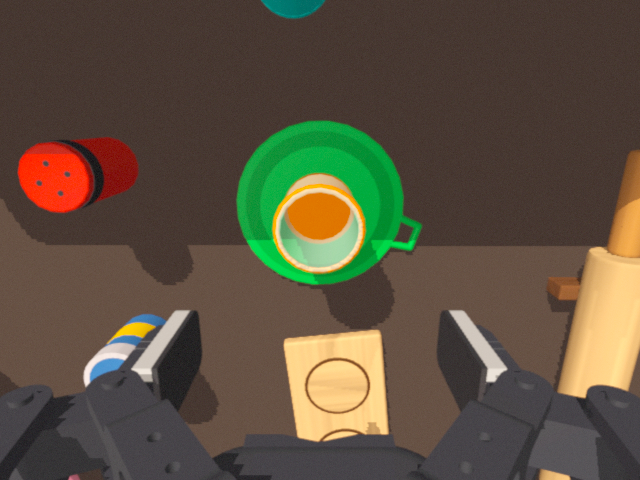

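The canister stands upright on the pot holder: rim about (319,229), holder centre about (320,202). The offset should come from height parallax; I'll check it numerically while moving to the lid.

```bash
python3 -c "
from h import *
print(onplane('w3',320,202.5,6),onplane('w3',319.5,229,80))"; python3 -m crank '[[-0.05,0.12,-0.02,0,0,0,1],[-0.06,0.15,-0.02,0,0,0,1],[-0.06,0.15,-0.02,0,0,0,1],[-0.06,0.15,-0.02,0,0,0,1],[-0.06,0.15,0,0,0,0,1],[-0.06,0.15,0,0,0,0,1],[-0.06,0.15,0,0,0,0,1],[-0.06,0.12,0,0,0,0,1]]' ;python3 -m crank '[[-0.0564,0.1,0,0,0,0,1],[-0.05,0.0838,0.03,0,0,0,1],[0,0,0.03,0,0,0,1],[0,0,0.03,0,0,0,1],[0,0,0,0,0,0,1],[0,0,0,0,0,0,1]]';python3 -c "
from h import *
snap('wrist','w4');print(top('w4',428.7,-289.5,15,40,4),top('w4',428.7,-289.5,45,25,5),top('w4',430,-143,70,40,5))
";python3 st.py 428.7 -289.5 12
```

```text
[600.21057215 115.33839377   6.        ] [599.85536938 112.8272927   80.        ]
time: 9.15
ee_pos: [459.2, -236.1, 217.0]
orientation: [-3.141, -0.002, 0.003]
wrist_force: [1.5, -0.0, -0.2]
width: 85.0
time: 9.75
ee_pos: [429.2, -288.6, 191.1]
orientation: [-3.141, -0.005, 0.001]
wrist_force: [0.1, -0.1, 0.4]
width: 85.3
(np.int64(3434), array([ 426.7, -289.2,   13.7]), array([ 426.7, -291.6]), 31.0) (np.int64(758), array([ 426.8, -291. ,   43.4]), array([ 427. , -291.9]), 12.0) (np.int64(2441), array([ 428.5, -157.7,   69. ]), array([ 428.3, -149.8]), 23.7)
t 9.8 p [ 429.4 -288.7  191.4] x [ 1.     0.003 -0.   ] z [-0.  0. -1.] F [-0.4  0.1 -0.3] w 85.7 q [-0.75  0.27 -0.15  1.15  0.    0.82]
shares [-0.0022  0.0026  0.598 ]
```

View pics/w4.png

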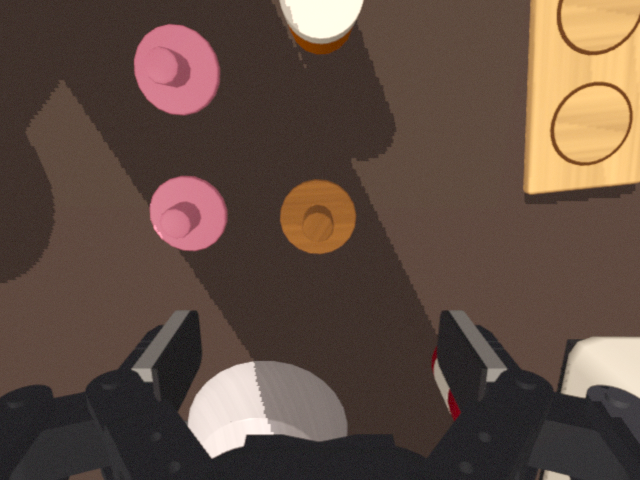

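The wrist view shows the brown lid knob at (318,225), with pink lids to its left and the sieve and jam jar clear. Descend onto the knob, keeping the fingertips above the disc (z 15).

```bash
python3 -m crank '[[0,0.0045,0.12,0,0,0,1],[0,0,0.15,0,0,0,1],[0,0,0.13,0,0,0,1],[0,0,0.09,0,0,0,1],[0,0,0.05,0,0,0,1],[0,0,0.028,0,0,0,1],[0,0,0,0,0,0,1],[0,0,0,0,0,0,1]]'; python3 st.py 428.7 -290.3 19
```

```text
time: 10.6
ee_pos: [429.5, -291.1, 21.8]
orientation: [3.141, 0.004, 0.001]
wrist_force: [-0.7, 0.8, 0.2]
width: 85.4
t 10.6 p [ 429.5 -291.1   21.8] x [1.    0.003 0.001] z [ 0.001 -0.001 -1.   ] F [-0.7  0.8  0.2] w 85.4 q [-0.75  0.41 -0.45  0.71  0.    0.82]
shares [-0.0027 -0.0025  0.0093]
```

```bash
python3 -m crank '[[-0.002,-0.002,0.008,0,0,0,0.6],[0,0,0,0,0,0,0.3],[0,0,0,0,0,0,0],[0,0,0,0,0,0,0],[0,0,0,0,0,0,0],[0,0,0,0,0,0,0],[0,0,0,0,0,0,0],[0,0,0,0,0,0,0]]' 40; python3 st.py
```

```text
time: 11.4
ee_pos: [428.5, -290.4, 18.9]
orientation: [3.141, 0.003, 0.001]
wrist_force: [-0.4, 0.8, 5.9]
width: 22.9
t 11.4 p [ 428.5 -290.4   18.9] x [1.    0.002 0.   ] z [ 0. -0. -1.] F [-0.4  0.8  5.9] w 22.9 q [-0.75  0.41 -0.45  0.7   0.    0.82]
```

```bash
python3 -m crank '[[0,0,-0.03,0,0,0,0],[0,0,-0.08,0,0,0,0],[0,0,-0.15,0,0,0,0],[0,0,-0.15,0,0,0,0],[0,0,-0.1,0,0,0,0],[0,0,0,0,0,0,0],[0,0,0,0,0,0,0]]'; python3 -c "
from h import *
snap('wrist','w5');print(top('w5',428.7,-290.5,168,40,5),top('w5',428.7,-290.5,198,25,5))
";python3 st.py 600.5 111 170
```

```text
time: 12.1
ee_pos: [428.4, -290.4, 172.0]
orientation: [3.141, 0.003, 0.001]
wrist_force: [0.8, 0.3, -1.4]
width: 22.8
(np.int64(7375), array([ 426.8, -275.2,  165.7]), array([ 426.6, -290.8]), 31.0) (np.int64(4698), array([ 427.5, -287.7,  196.1]), array([ 428.4, -283. ]), 23.6)
t 12.2 p [ 428.  -290.   171.1] x [ 1.     0.002 -0.001] z [-0.001  0.    -1.   ] F [ 0.7  0.2 -1.3] w 22.7 q [-0.75  0.28 -0.2   1.1   0.    0.82]
shares [ 0.5776 -1.3355  0.0041]
```

View pics/w5.png

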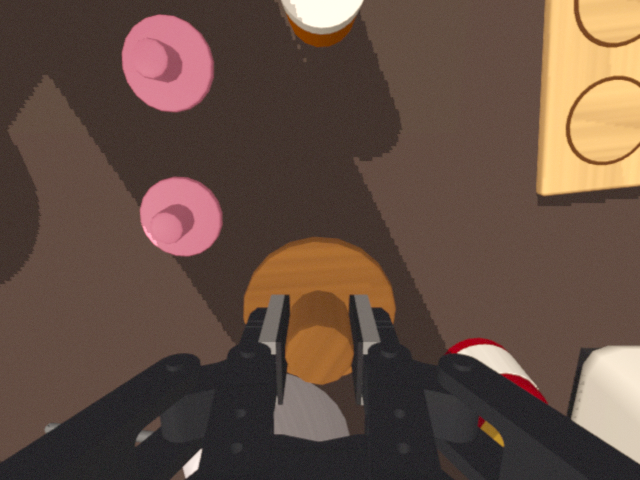

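Lid held level, centred in the jaws (disc centre about (320,300)). Carry it to the canister.

```bash
python3 -m crank '[[0.04,-0.09,0,0,0,0,0],[0.06,-0.14,0,0,0,0,0],[0.06,-0.14,0,0,0,0,0],[0.06,-0.14,0,0,0,0,0],[0.06,-0.14,0,0,0,0,0],[0.06,-0.14,0,0,0,0,0],[0.06,-0.14,0,0,0,0,0],[0.06,-0.14,0,0,0,0,0]]' ;python3 -m crank '[[0.06,-0.14,0,0,0,0,0],[0.04,-0.09,0,0,0,0,0],[0.015,-0.0365,0,0,0,0,0],[0,0,0,0,0,0,0],[0,0,0,0,0,0,0]]';python3 st.py 600.5 111.5 115
```

```text
time: 12.95
ee_pos: [565.4, 33.0, 170.2]
orientation: [-3.141, -0.003, 0.004]
wrist_force: [1.2, -0.4, -0.7]
width: 22.6
time: 13.45
ee_pos: [599.4, 110.3, 170.8]
orientation: [3.141, 0.003, -0.003]
wrist_force: [-0.4, 0.3, -0.3]
width: 23.0
t 13.4 p [599.4 110.3 170.8] x [ 1.     0.002 -0.002] z [-0.002 -0.    -1.   ] F [-0.4  0.3 -0.3] w 23.0 q [ 0.05  0.43  0.05  1.19 -0.    1.62]
shares [ 0.0041 -0.0041  0.186 ]
```

```bash
python3 -m crank '[[0.0035,-0.004,0.06,0,0,0,0],[0,0,0.07,0,0,0,0],[0,0,0.04,0,0,0,0],[0,0,0.016,0,0,0,0],[0,0,0,0,0,0,0],[0,0,0,0,0,0,0]]';python3 -c "
from h import *
snap('wrist','w6');snap('side','s6');c=cv2.imread('pics/s6.png')[180:280,290:420];cv2.imwrite('pics/s6c.png',cv2.resize(c,None,fx=4,fy=4,interpolation=2))
a=cv2.imread('pics/w6.png')[180:480,160:480];b=cv2.resize(c,(390,300),interpolation=2);cv2.imwrite('pics/m6.png',np.hstack([a,b]))";python3 st.py 600.5 111.5 92
```

```text
time: 14.05
ee_pos: [601.3, 112.0, 116.5]
orientation: [-3.142, -0.003, -0.001]
wrist_force: [1.4, -0.7, 0.3]
width: 22.8
t 14.2 p [601.5 112.2 116.6] x [1.    0.002 0.001] z [ 0.001  0.    -1.   ] F [-0.8 -0.9 -0.8] w 22.4 q [ 0.05  0.46 -0.05  1.05  0.    1.62]
shares [-0.0033  0.0024  0.082 ]
```

View pics/m6.png

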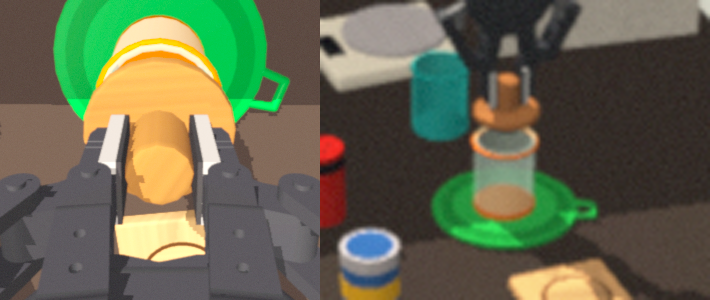

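Both views show the lid above the mouth, about 2 mm to +x (side view: 507 against 504). I'll shift by −1.5 mm and lower.

```bash
python3 -m crank '[[-0.006,0.002,0.03,0,0,0,0],[0,0,0.02,0,0,0,0],[0,0,0.01,0,0,0,0],[0,0,0,0,0,0,0]]';python3 -m crank '[[0,0,0.01,0,0,0,0],[0,0,0.008,0,0,0,0],[0,0,0,0,0,0,0]]';python3 st.py 600.5 111.5 92
```

```text
time: 14.55
ee_pos: [598.9, 111.7, 97.1]
orientation: [3.142, 0.003, -0.002]
wrist_force: [-0.3, 0.2, -0.5]
width: 22.9
time: 14.85
ee_pos: [599.3, 111.7, 92.2]
orientation: [-3.142, -0.003, 0.0]
wrist_force: [0.1, -1.0, -0.8]
width: 22.9
t 14.8 p [599.3 111.7  92.2] x [ 1.     0.002 -0.   ] z [-0.  0. -1.] F [ 0.1 -1.  -0.8] w 22.9 q [ 0.05  0.48 -0.1   0.99  0.    1.62]
shares [0.0042 0.0006 0.0006]
```

Inside with no contact force; a little further down until contact, then release.

```bash
python3 -m crank '[[0,0,0.003,0,0,0,0],[0,0,0.002,0,0,0,0],[0,0,0,0,0,0,0]]';python3 -m crank '[[0,0,0,0,0,0,0.35],[0,0,0,0,0,0,0.6],[0,0,0,0,0,0,0.8],[0,0,0,0,0,0,0.8],[0,0,-0.06,0,0,0,0.9],[0,0,-0.12,0,0,0,1],[0,0,-0.12,0,0,0,1],[0,0,-0.05,0,0,0,1]]';python3 -c "
from h import *
snap('wrist','w7');snap('side','s7');c=cv2.imread('pics/s7.png')[180:280,290:420]
a=cv2.imread('pics/w7.png')[180:480,160:480];b=cv2.resize(c,(390,300),interpolation=2);cv2.imwrite('pics/m7.png',np.hstack([a,b]))
print(top('w7',600,111,95,40,4),top('w7',600,111,125,25,5))"
python3 st.py 443.5 -13.9 190
```

```text
time: 15.15
ee_pos: [599.4, 111.7, 91.9]
orientation: [-3.142, -0.003, -0.002]
wrist_force: [-3.3, -1.3, 11.5]
width: 22.7
time: 15.95
ee_pos: [600.1, 111.8, 199.1]
orientation: [-3.141, -0.003, -0.006]
wrist_force: [-0.0, 0.5, 0.1]
width: 85.4
(np.int64(111), array([598.7, 120.1,  95. ]), array([598.8, 112.9]), 11.5) (np.int64(0), array([nan, nan, nan]), array([0., 0.]), 0.0)
t 16.1 p [600.3 111.7 198.1] x [1.    0.002 0.004] z [ 0.004  0.    -1.   ] F [ 0.  -0.2  0.2] w 85.1 q [ 0.05  0.42  0.1   1.25 -0.    1.62]
shares [-0.5237  0.4176  0.025 ]h.py:17: RuntimeWarning: Mean of empty slice.
  c,q=cv2.minEnclosingCircle(W[m][:,:2].astype(np.float32)); return m.sum(),W[m].mean(0).round(1),np.round(c,1),round(q,1)
  ret = um.true_divide(
```

View pics/m7.png

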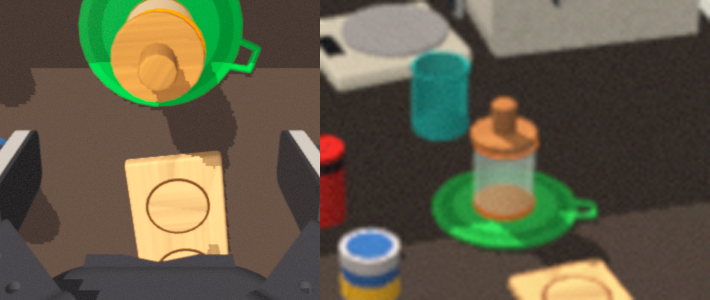

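The lid looks seated (side view: disc flat on the rim). Next is the tin.

```bash
python3 -c "
from h import *
print(top('w7',600,111,88,40,4),top('w7',600,111,118,20,4))"; python3 -m crank '[[-0.06,0.05,0,0,0,0,1],[-0.1,0.08,0,0,0,0,1],[-0.1,0.08,0,0,0,0,1],[-0.1,0.08,0,0,0,0,1],[-0.1,0.08,0,0,0,0,1],[-0.064,0.049,0,0,0,0,1],[0,0,0,0,0,0,1],[0,0,0,0,0,0,1]]'; python3 -c "
from h import *
snap('wrist','w8');print(top('w8',443,-14,66,40,4))";python3 st.py 443.5 -14 20
```

```text
(np.int64(5057), array([598.5, 114.1,  87.5]), array([598.5, 110.7]), 31.0) (np.int64(1176), array([598.6, 111.6, 117.1]), array([598.6, 110.8]), 11.9)
time: 16.85
ee_pos: [442.1, -14.5, 195.4]
orientation: [-3.141, -0.002, 0.001]
wrist_force: [-0.4, 0.7, -1.0]
width: 85.1
(np.int64(4064), array([442.2, -13.6,  65. ]), array([442.3, -14.4]), 25.8)
t 16.9 p [442.5 -14.2 195.4] x [ 1.     0.002 -0.   ] z [-0.  0. -1.] F [-0.1  0.4 -0.5] w 85.4 q [-0.22  0.14 -0.31  1.12  0.    1.35]
shares [ 0.0034 -0.0007  0.5846]
```

```bash
python3 -m crank '[[0.003,0,0.1,0,0,0,1],[0,0,0.15,0,0,0,1],[0,0,0.13,0,0,0,1],[0,0,0.1,0,0,0,1],[0,0,0.06,0,0,0,1],[0,0,0.035,0,0,0,1],[0,0,0,0,0,0,0.7],[0,0,0,0,0,0,0.3]]'; python3 -m crank '[[0,0,0,0,0,0,0],[0,0,0,0,0,0,0],[0,0,0,0,0,0,0],[0,0,0,0,0,0,0]]' 40; python3 st.py
```

```text
time: 17.7
ee_pos: [443.6, -14.0, 23.3]
orientation: [-3.141, -0.005, 0.001]
wrist_force: [-0.2, 0.2, -0.3]
width: 59.0
time: 18.1
ee_pos: [443.7, -14.3, 23.9]
orientation: [-3.142, -0.004, -0.002]
wrist_force: [-0.0, 1.1, 7.3]
width: 49.2
t 18.1 p [443.7 -14.3  23.9] x [1.    0.002 0.001] z [ 0.001  0.    -1.   ] F [-0.   1.1  7.3] w 49.2 q [-0.22  0.3  -0.63  0.64  0.    1.35]
```

```bash
python3 -c "
from h import *
print(onplane('w7',337.5,386,12),onplane('w3',337,386,12)); c=cv2.imread('pics/w4.png')"; python3 -m crank '[[0,0,-0.05,0,0,0,0],[0,0,-0.1,0,0,0,0],[0,0,-0.1,0,0,0,0],[0,0,-0.05,0,0,0,0],[0.08,0.02,0,0,0,0,0],[0.12,0.03,0,0,0,0,0],[0.12,0.03,0,0,0,0,0],[0.12,0.03,0,0,0,0,0]]';python3 -m crank '[[0.08,0.02,0,0,0,0,0],[0.061,0.0157,0,0,0,0,0],[0,0,0,0,0,0,0],[0,0,0,0,0,0,0]]';python3 st.py 618 -58 37
```

```text
[618.43291059 -59.04897606  12.        ] [616.71460601 -57.92265343  12.        ]
time: 18.9
ee_pos: [576.5, -47.5, 113.4]
orientation: [3.141, 0.003, -0.0]
wrist_force: [-0.4, -0.2, -0.9]
width: 49.0
time: 19.3
ee_pos: [617.2, -57.6, 113.0]
orientation: [-3.141, -0.003, 0.002]
wrist_force: [-1.5, -0.6, -0.8]
width: 49.4
t 19.3 p [617.2 -57.6 113. ] x [ 1.     0.002 -0.001] z [-0.001  0.    -1.   ] F [-1.5 -0.6 -0.8] w 49.4 q [-0.22  0.48 -0.04  1.06 -0.    1.34]
shares [0.003  0.0012 0.2533]
```

Ring-centre readings agree to within about 1.5 mm: (618.3,-58.3). Lower to just above the board.

```bash
python3 -m crank '[[0.003,0.001,0.05,0,0,0,0],[0,0,0.08,0,0,0,0],[0,0,0.07,0,0,0,0],[0,0,0.035,0,0,0,0],[0,0,0.015,0,0,0,0],[0,0,0.002,0,0,0,0],[0,0,0,0,0,0,0],[0,0,0,0,0,0,0]]';python3 st.py 618.3 -58.3 36
```

```text
time: 20.1
ee_pos: [618.9, -58.1, 38.7]
orientation: [3.141, 0.003, 0.002]
wrist_force: [0.3, 0.2, -1.2]
width: 49.2
t 20.1 p [618.9 -58.1  38.7] x [1.    0.002 0.001] z [ 0.001 -0.    -1.   ] F [ 0.3  0.2 -1.2] w 49.2 q [-0.22  0.54 -0.15  0.88 -0.    1.34]
shares [-0.0021  0.0007  0.0089]
```

```bash
python3 -m crank '[[-0.002,0,0.007,0,0,0,0],[0,0,0.003,0,0,0,0],[0,0,0.0,0,0,0,0]]';python3 -m crank '[[0,0,0,0,0,0,0.75],[0,0,0,0,0,0,1],[0,0,0,0,0,0,1],[0,0,-0.06,0,0,0,1],[0,0,-0.13,0,0,0,1],[0,0,-0.15,0,0,0,1],[0,0,-0.15,0,0,0,1],[0,0,-0.05,0,0,0,1]]';python3 -c "
from h import *
snap('wrist','w9');snap('side','s9');c=cv2.imread('pics/s9.png')[240:340,335:465]
a=cv2.imread('pics/w9.png')[120:420,160:480];b=cv2.resize(c,(390,300),interpolation=2);cv2.imwrite('pics/m9.png',np.hstack([a,b]))
print(top('w9',618,-58,78,40,4))"
python3 st.py 430.3 -143.1 195
```

```text
time: 20.4
ee_pos: [618.3, -58.1, 35.9]
orientation: [3.141, 0.003, 0.002]
wrist_force: [-3.5, 1.1, 12.0]
width: 49.1
time: 21.2
ee_pos: [619.1, -58.3, 201.3]
orientation: [3.14, 0.003, 0.009]
wrist_force: [0.3, 0.7, -0.4]
width: 85.2
(np.int64(4235), array([617.1, -57.9,  77.4]), array([617.2, -58.8]), 25.7)
t 21.3 p [619.  -58.2 199.3] x [1.    0.002 0.004] z [ 0.004 -0.001 -1.   ] F [-0.1 -0.2 -0.4] w 85.3 q [-0.22  0.44  0.13  1.26  0.    1.34]
shares [-0.6297  0.2816  0.0119]
```

View pics/m9.png

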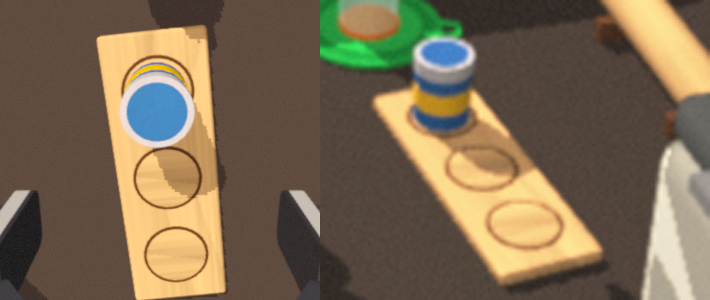

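The tin stands on the left ring. In the crop the middle ring is at (168,178), full image (328,298), and the right ring at (177,254), full image (337,374). On to the jar.

```bash
python3 -c "
from h import *
print(onplane('w9',328,298,12),onplane('w9',336.5,374,12))"; python3 -m crank '[[-0.07,0.03,0,0,0,0,1],[-0.12,0.055,0,0,0,0,1],[-0.12,0.055,0,0,0,0,1],[-0.12,0.055,0,0,0,0,1],[-0.12,0.055,0,0,0,0,1],[-0.08,0.0316,0,0,0,0,1],[0,0,0,0,0,0,1],[0,0,0,0,0,0,1]]'; python3 -c "
from h import *
snap('wrist','w10');print(top('w10',430,-143,70,40,4))";python3 st.py 430.3 -143.2 20
```

```text
[ 627.62251204 -138.45120638   12.        ] [ 636.44079323 -217.46032583   12.        ]
time: 22.1
ee_pos: [428.7, -142.9, 196.1]
orientation: [-3.141, -0.002, 0.001]
wrist_force: [-0.4, -0.0, 0.2]
width: 85.7
(np.int64(3837), array([ 428.9, -143.6,   69. ]), array([ 428.8, -144.3]), 24.7)
t 22.1 p [ 429.3 -142.8  196.2] x [ 1.     0.002 -0.   ] z [-0.  0. -1.] F [ 0.  -0.3  0.1] w 85.2 q [-0.5   0.15 -0.29  1.13  0.    1.07]
shares [0.0036 0.0017 0.5872]
```

```bash
python3 -m crank '[[0.004,0.002,0.1,0,0,0,1],[0,0,0.15,0,0,0,1],[0,0,0.13,0,0,0,1],[0,0,0.1,0,0,0,1],[0,0,0.06,0,0,0,1],[0,0,0.033,0,0,0,1],[0,0,0,0,0,0,0.7],[0,0,0,0,0,0,0.3]]'; python3 -m crank '[[0,0,0,0,0,0,0],[0,0,0,0,0,0,0],[0,0,0,0,0,0,0],[0,0,0,0,0,0,0]]' 40; python3 st.py;  python3 -m crank '[[0,0,-0.05,0,0,0,0],[0,0,-0.1,0,0,0,0],[0,0,-0.1,0,0,0,0],[0,0,-0.05,0,0,0,0],[0,0,0,0,0,0,0],[0,0,0,0,0,0,0]]'; python3 st.py 636.5 -217.7 113
```

```text
time: 22.95
ee_pos: [430.9, -143.5, 25.3]
orientation: [3.141, 0.004, 0.001]
wrist_force: [1.4, 0.2, 0.2]
width: 59.1
time: 23.35
ee_pos: [430.9, -143.7, 25.8]
orientation: [3.141, 0.003, 0.003]
wrist_force: [-0.5, 0.7, 8.1]
width: 47.0
t 23.4 p [ 430.9 -143.7   25.8] x [1.    0.002 0.002] z [ 0.002 -0.001 -1.   ] F [-0.5  0.7  8.1] w 47.0 q [-0.5   0.32 -0.6   0.65  0.    1.07]
time: 23.95
ee_pos: [430.2, -143.5, 114.6]
orientation: [3.141, 0.003, 0.0]
wrist_force: [-0.5, -0.3, -3.2]
width: 47.0
t 23.9 p [ 430.2 -143.5  114.6] x [1.    0.002 0.   ] z [ 0. -0. -1.] F [-0.5 -0.3 -3.2] w 47.0 q [-0.5   0.21 -0.45  0.91 -0.    1.07]
shares [0.6871 0.2489 0.0057]
```

```bash
python3 -m crank '[[0.07,0.025,0,0,0,0,0],[0.13,0.047,0,0,0,0,0],[0.13,0.047,0,0,0,0,0],[0.13,0.047,0,0,0,0,0],[0.13,0.047,0,0,0,0,0],[0.07,0.025,0,0,0,0,0],[0.027,0.011,0,0,0,0,0],[0,0,0,0,0,0,0]]';python3 -m crank '[[0,0,0.06,0,0,0,0],[0,0,0.08,0,0,0,0],[0,0,0.07,0,0,0,0],[0,0,0.03,0,0,0,0],[0,0,0.003,0,0,0,0],[0,0,0,0,0,0,0],[0,0,0,0,0,0,0]]';python3 st.py 636.5 -217.8 37.8
```

```text
time: 24.75
ee_pos: [636.4, -217.7, 113.2]
orientation: [-3.141, -0.003, 0.003]
wrist_force: [-0.4, 1.3, -2.1]
width: 47.3
time: 25.45
ee_pos: [636.9, -217.9, 43.2]
orientation: [3.141, 0.003, 0.002]
wrist_force: [0.2, 0.0, -2.4]
width: 47.1
t 25.4 p [ 636.9 -217.9   43.2] x [1.    0.002 0.001] z [ 0.001 -0.001 -1.   ] F [ 0.2  0.  -2.4] w 47.1 q [-0.45  0.61  0.01  0.97 -0.    1.12]
shares [-0.0014 -0.0004  0.0179]
```

```bash
python3 -m crank '[[-0.001,0,0.012,0,0,0,0],[0,0,0.005,0,0,0,0],[0,0,0.001,0,0,0,0],[0,0,0,0,0,0,0]]';python3 -m crank '[[0,0,0,0,0,0,0.75],[0,0,0,0,0,0,1],[0,0,0,0,0,0,1],[0,0,-0.06,0,0,0,1],[0,0,-0.13,0,0,0,1],[0,0,-0.15,0,0,0,1],[0,0,-0.15,0,0,0,1],[0,0,-0.05,0,0,0,1]]';python3 -c "
from h import *
snap('wrist','w11')
print(top('w11',636,-218,82,40,4))"
python3 st.py 430.3 145 195
```

```text
time: 25.85
ee_pos: [636.5, -217.9, 37.8]
orientation: [3.141, 0.003, 0.002]
wrist_force: [-4.1, 1.7, 12.2]
width: 47.1
time: 26.65
ee_pos: [637.4, -218.3, 203.3]
orientation: [3.139, 0.003, 0.008]
wrist_force: [0.2, 0.4, 0.1]
width: 85.4
(np.int64(3976), array([ 635.2, -218.1,   81.3]), array([ 635.2, -218.8]), 24.7)
t 26.7 p [ 637.6 -218.4  203.8] x [1.    0.002 0.006] z [ 0.006 -0.003 -1.   ] F [ 0.  -1.2  1.6] w 85.3 q [-0.45  0.53  0.31  1.34  0.    1.12]
shares [-0.6885 -1.2128  0.0219]
```

```bash
python3 -m crank '[[-0.05,-0.09,0,0,0,0,1],[-0.07,-0.125,0,0,0,0,1],[-0.07,-0.125,0,0,0,0,1],[-0.07,-0.125,0,0,0,0,1],[-0.07,-0.125,0,0,0,0,1],[-0.07,-0.125,0,0,0,0,1],[-0.07,-0.125,0,0,0,0,1],[-0.07,-0.125,0,0,0,0,1]]'>/dev/null; python3 -m crank '[[-0.07,-0.125,0,0,0,0,1],[-0.05,-0.08,0,0,0,0,1],[-0.0285,-0.0428,0,0,0,0,1],[0,0,0,0,0,0,1],[0,0,0,0,0,0,1]]'; python3 -c "
from h import *
snap('wrist','w12');print(top('w12',430,145,76,40,4))";python3 st.py 430.3 145 24
```

```text
time: 28.0
ee_pos: [429.0, 145.6, 198.4]
orientation: [3.141, 0.004, -0.0]
wrist_force: [0.6, -0.4, 0.5]
width: 85.4
(np.int64(3319), array([428.6, 145.4,  74.4]), array([428.6, 144.8]), 22.8)
t 28.1 p [429.3 145.2 198.4] x [ 1.     0.002 -0.   ] z [-0. -0. -1.] F [ 0.2 -0.8 -0.1] w 85.5 q [ 0.15  0.15 -0.28  1.13 -0.    1.71]
shares [0.0034 0.0007 0.5813]
```

```bash
python3 -m crank '[[0.003,0.001,0.1,0,0,0,1],[0,0,0.15,0,0,0,1],[0,0,0.13,0,0,0,1],[0,0,0.1,0,0,0,1],[0,0,0.06,0,0,0,1],[0,0,0.033,0,0,0,1],[0,0,0,0,0,0,0.7],[0,0,0,0,0,0,0.3]]'; python3 -m crank '[[0,0,0,0,0,0,0],[0,0,0,0,0,0,0],[0,0,0,0,0,0,0],[0,0,0,0,0,0,0]]' 40; python3 st.py;  python3 -m crank '[[0,0,-0.06,0,0,0,0],[0,0,-0.12,0,0,0,0],[0,0,-0.15,0,0,0,0],[0,0,-0.12,0,0,0,0],[0,0,-0.05,0,0,0,0],[0,0,0,0,0,0,0],[0,0,0,0,0,0,0]]'; python3 st.py 627.5 -138.3 176
```

```text
time: 28.85
ee_pos: [430.5, 145.1, 27.3]
orientation: [-3.142, -0.002, -0.001]
wrist_force: [-0.9, 0.2, -0.2]
width: 58.9
time: 29.25
ee_pos: [430.6, 145.3, 27.7]
orientation: [3.142, 0.003, 0.003]
wrist_force: [-0.7, -1.6, 7.0]
width: 45.1
t 29.2 p [430.6 145.3  27.7] x [1.    0.002 0.002] z [ 0.002 -0.    -1.   ] F [-0.7 -1.6  7. ] w 45.1 q [ 0.15  0.31 -0.6   0.66 -0.    1.71]
time: 29.95
ee_pos: [429.7, 145.3, 176.4]
orientation: [-3.142, -0.003, -0.0]
wrist_force: [-0.1, -0.4, -1.4]
width: 45.3
t 29.9 p [429.7 145.3 176.4] x [1.    0.002 0.   ] z [ 0.  0. -1.] F [-0.1 -0.4 -1.4] w 45.3 q [ 0.15  0.17 -0.33  1.07 -0.    1.71]
shares [0.6574 0.9468 0.0013]
```

```bash
python3 -m crank '[[0.05,0.07,0,0,0,0,0],[0.09,0.13,0,0,0,0,0],[0.09,0.13,0,0,0,0,0],[0.09,0.13,0,0,0,0,0],[0.09,0.13,0,0,0,0,0],[0.09,0.13,0,0,0,0,0],[0.09,0.13,0,0,0,0,0],[0.05,0.07,0,0,0,0,0]]'>/dev/null;python3 -m crank '[[0.0174,0.0268,0,0,0,0,0],[0,0,0,0,0,0,0],[0,0,0.05,0,0,0,0],[0,0,0.09,0,0,0,0],[0,0,0.05,0,0,0,0],[0,0,0,0,0,0,0],[0,0,0,0,0,0,0]]';python3 st.py 627.5 -138.4 39.7
```

```text
time: 31.45
ee_pos: [627.2, -137.2, 120.1]
orientation: [-3.141, -0.005, 0.001]
wrist_force: [0.9, 0.4, -1.1]
width: 45.3
t 31.4 p [ 627.2 -137.2  120.1] x [ 1.     0.003 -0.   ] z [-0.  0. -1.] F [ 0.9  0.4 -1.1] w 45.3 q [-0.34  0.51  0.04  1.1   0.    1.23]
shares [0.0012 0.0039 0.2682]
```

```bash
python3 -m crank '[[0,0.004,0.06,0,0,0,0],[0,0,0.09,0,0,0,0],[0,0,0.07,0,0,0,0],[0,0,0.028,0,0,0,0],[0,0,0.008,0,0,0,0],[0,0,0,0,0,0,0],[0,0,0,0,0,0,0]]';python3 st.py 627.5 -138.4 39.7
```

```text
time: 32.15
ee_pos: [628.3, -139.6, 44.1]
orientation: [3.141, 0.003, 0.003]
wrist_force: [-0.7, 0.6, -0.9]
width: 45.4
t 32.1 p [ 628.3 -139.6   44.1] x [1.    0.002 0.002] z [ 0.002 -0.001 -1.   ] F [-0.7  0.6 -0.9] w 45.4 q [-0.35  0.57 -0.08  0.92  0.    1.22]
shares [-0.0027 -0.0041  0.0148]
```

```bash
python3 -m crank '[[-0.002,-0.004,0.01,0,0,0,0],[0,0,0.005,0,0,0,0],[0,0,0.001,0,0,0,0],[0,0,0,0,0,0,0]]';python3 st.py; python3 -m crank '[[0,0,0,0,0,0,0.75],[0,0,0,0,0,0,1],[0,0,0,0,0,0,1],[0,0,-0.06,0,0,0,1],[0,0,-0.13,0,0,0,1],[0,0,-0.15,0,0,0,1],[0,0,-0.15,0,0,0,1],[0,0,-0.05,0,0,0,1]]';python3 -m crank '[[-0.1,0.05,0,0,0,0,1],[-0.15,0.05,0,0,0,0,1],[-0.15,0.05,0,0,0,0,1],[-0.15,0.05,0,0,0,0,1],[-0.1,0,0,0,0,0,1],[0,0,0,0,0,0,1],[0,0,0,0,0,0,1]]';python3 -c "
from h import *
snap('top','t9');snap('side','s9b')
for a in [(601.5,111.3,88,40,5),(601.5,111.3,118,20,5),(618.3,-58.3,78,38,5),(627.5,-138.4,88,38,5),(636.5,-217.7,82,38,5)]: print(top('t9',*a))
a=cv2.resize(cv2.imread('pics/t9.png')[160:240,250:420],(510,240),interpolation=2);b=cv2.resize(cv2.imread('pics/s9b.png')[180:350,270:470],(600,510),interpolation=2)
o=np.zeros((510,800,3),np.uint8);o[:400,:470]=cv2.resize(b,(470,400));o[:0]=0
o=np.vstack([cv2.resize(b,(408,347)),cv2.resize(a,(408,192))]);cv2.imwrite('pics/m12.png',o)"
```

```text
time: 32.55
ee_pos: [627.4, -138.3, 39.7]
orientation: [3.141, 0.003, 0.003]
wrist_force: [-5.3, 2.7, 16.4]
width: 45.6
t 32.5 p [ 627.4 -138.3   39.7] x [1.    0.002 0.002] z [ 0.002 -0.001 -1.   ] F [-5.3  2.7 16.4] w 45.6 q [-0.34  0.57 -0.09  0.91  0.    1.22]
time: 33.35
ee_pos: [628.2, -138.7, 204.7]
orientation: [3.14, 0.003, 0.008]
wrist_force: [0.2, -0.7, -0.4]
width: 84.9
time: 34.05
ee_pos: [432.1, -198.9, 200.4]
orientation: [3.141, 0.002, 0.001]
wrist_force: [1.1, -0.2, 0.3]
width: 85.4
(np.int64(244), array([598.6, 111.7,  88.1]), array([599.3, 111.1]), 31.0)
(np.int64(42), array([600.2, 111.3, 117.6]), array([599.5, 110.8]), 11.4)
(np.int64(204), array([617.9, -56.9,  78.1]), array([618.4, -56.8]), 25.5)
(np.int64(164), array([ 628. , -137.6,   87.9]), array([ 627.6, -137.8]), 23.2)
(np.int64(203), array([ 636.4, -217.5,   82.2]), array([ 636.2, -217.4]), 25.1)
```

View pics/m12.png

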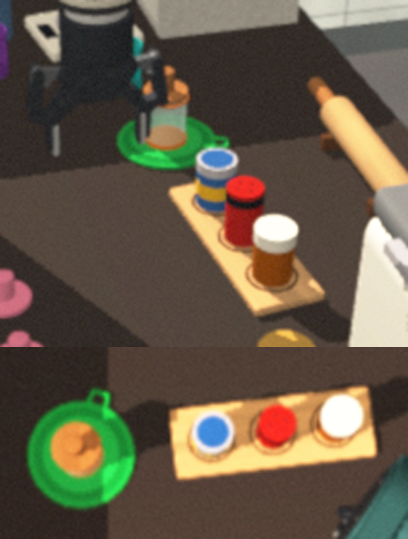

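All five objects are upright and within about 2 mm of their targets, with heights as expected. The gripper is empty and clear, so I'm handing in.

```bash
python3 -c "
from h import *
print(r.hand_in())"
```

```text
the job is handed in; nothing more can be done
None
```

The layout is done and handed in, at about 34 s on the robot's clock. I placed things in the order asked: canister on the pot holder, lid on the canister, then tin (left ring), jar (right ring) and shaker (middle ring).

**Last checks:** The final top-camera depth readings, taken with the gripper empty and clear, were:

| Object | Target (x, y), mm | Found (x, y), mm | Height of top, mm |
|---|---|---|---|
| Lid on canister | 601.5, 111.3 | 599.3, 111.1 | 88 (disc) and 118 (knob), as for a seated lid |
| Tin | 618.3, -58.3 | 618.4, -56.8 | 78, as expected |
| Shaker | 627.5, -138.4 | 627.6, -137.8 | 88, as expected |
| Jar | 636.5, -217.7 | 636.2, -217.4 | 82, as expected |

- **Disagreement:** The wrist and top cameras differed by up to about 2 mm throughout. A rough wrist-view reading of the pot holder's centre was about 4 mm off in y from the top camera's.
- **Forces:** Wrist force was at most about 17 N in the readings I took.
- **Not re-measured:** I never handled the sieve, mug or jam jar, but I did not measure their positions again at the end.

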